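Gauge two spacer sleeves and sort them by fit

TASK

Check the two aluminium spacer sleeves one at a time: slide each down over the gauge pin as far as it will go without forcing it, take it off again and put it in its bin before you fetch the other. A sleeve that goes fully home against the gauge block belongs in the blue bin, one that sticks partway in the red bin; finish with both lying or standing inside their bins and leave everything else on the bench where it is.

Things in the scene. Friction and masses are not known exactly. Their poses are not given: they have to be found in the camera images.
- sleeve_1: a bare aluminium spacer sleeve standing upright, outside Ø28, height 45, bore Ø18 through at both ends, about 45 g. A sound sleeve and a bad one look the same from outside, but a bad one's bore is crimped to about Ø11 halfway along. Origin at the centre of its lower end, z along the bore. All sizes in mm.
- sleeve_2: a bare aluminium spacer sleeve standing upright, outside Ø28, height 45, bore Ø18 through at both ends, about 45 g. A sound sleeve and a bad one look the same from outside, but a bad one's bore is crimped to about Ø11 halfway along. Origin at the centre of its lower end, z along the bore. All sizes in mm.
- sleeve_1_center (a point): the middle of sleeve 1's bore, 22.5 mm above its lower end
- sleeve_2_center (a point): the middle of sleeve 2's bore, 22.5 mm above its lower end
- gauge: the fixed gauge: a green block 90 (x) x 70 (y) x 20 mm high with an upright steel pin Ø16 mm in its middle; the pin is straight for 38 mm above the block, then tapers over 12 mm to a Ø6 mm tip, 70 mm above the table. Origin at the centre of the block's underside. A sound sleeve slides down until its lower end meets the block; a crimped one stops with its lower end about 20 to 25 mm above the block.
- gauge_seat (a point): the foot of the gauge pin, on the pin's axis at the block's top face, 20 mm above the table; z up along the pin
- bin_blue: a fixed, empty, open blue plastic bin for sound sleeves, among the small things in front (the yellow and grey bins of stock at the far edge of the bench are no part of the job), 130 (x) x 100 (y) x 45 mm high outside, walls and floor 4 mm; origin at the centre of its underside, z up. Room for two or three sleeves side by side along its x.
- bin_red: a fixed, empty, open red plastic bin for bad sleeves, among the small things in front (the yellow and grey bins of stock at the far edge of the bench are no part of the job), 130 (x) x 100 (y) x 45 mm high outside, walls and floor 4 mm; origin at the centre of its underside, z up. Room for two or three sleeves side by side along its x.
- screw_jar: a glass jar with a red lid, Ø44, 62 tall (sizes in mm); origin at the centre of its underside, z up. A bystander: leave it where it stands.
- tape_roll: a small roll of black tape lying flat, Ø50, hole Ø30, 19 high (sizes in mm); origin at the centre of its underside, z up. A bystander: leave it where it stands.
- corner_key: a white plastic L-shaped corner key with arms 13 wide, 36 x 36 over all, 14 high (sizes in mm); origin at the centre of its underside, z up. A bystander: leave it where it stands.
- glue: a small yellow glue bottle, Ø36, 70 tall (sizes in mm); origin at the centre of its underside, z up. A bystander: leave it where it stands.
- setting_block: a wooden setting block, 40 (x) x 24 (y) x 22 high (sizes in mm); origin at the centre of its underside, z up. A bystander: leave it where it stands.
- door_stop: a dark rubber door stop, a cone Ø40 below, Ø32 on top, 28 high (sizes in mm); origin at the centre of its underside, z up. A bystander: leave it where it stands.
- tape_measure: a yellow tape measure lying flat, 72 (x) x 64 (y) x 34 high, its steel hook sticking 7 out at +x (sizes in mm); origin at the centre of its underside, z up. A bystander: leave it where it stands.
- spray_can: a white and red spray can, Ø52, 150 tall, the one tall obstacle, standing between the sleeves and the bins (sizes in mm); origin at the centre of its underside, z up. A bystander: leave it where it stands.
Mind the look-alikes: they are no part of the job. Leave any pink look-alike of the bin_blue alone.

How it is judged:
By the outcome, as a careful person would: the job done as asked, in the order asked, and still so for the second after the job is handed in, with the robot touching nothing.
It also fails if it takes over 67 s, if anything falls off the work surface, if the arm or the gripper's body presses on something with over 40 N, if the wrist force passes 120 N, or if a joint passes its speed limit or range.

ROBOT

A 6-joint arm with a two-finger parallel gripper is mounted at the origin on the work surface. World frame = base frame: x ahead of the robot, y to its left, z up, the work surface at z = 0. Lengths are in m, angles in degrees, forces in N, time in s.
With the tool pointing down it reaches from about 0.4 to 0.825 m from the base axis. Payload 7 kg.
Tool frame: the origin (TCP) lies midway between the tips of the shut fingers; the grasp point (between the pads) lies 19 mm behind it; z points along the fingers, y is the direction in which the jaws open and shut (so a half turn about z gives the same grasp; the last joint's range is limited). The gripper opens to 88 mm and grips with 3 to 60 N. Pads are 19 mm wide; open, the fingers measure 130 mm over their backs; the gripper's body (78 mm by 193 mm) begins 47 mm behind the grasp point.
Start: joints at [-46.977, 20.546, 0.682, 0, -70.136, -16.507], TCP at [0.301, -0.604, 0.227] pointing down, gripper open.
Joint ranges: [-176.03, 176.03], [-82.01, 121.73], [-58.28, 71.71], [-173.87, 95.51], [-174.79, -0.11], [-173.66, 173.66]. Speed limits (degrees/s): [136.94, 136.94, 172.46, 180, 180, 180].

INTERFACE

Orientations are given as [roll, pitch, yaw] about the fixed x, y, z axes, in that order (R = Rz(yaw) Ry(pitch) Rx(roll)).
In Python, from plant import ctrl, snapshot gives the robot as it stands.
- The arm moves only by the shell command python3 -m pendant 'ROWS'. ROWS is JSON, a list of rows, each a list of 7 numbers: the shift along the tool's x, y, z in m, then the turn, a rotation vector about the tool's x, y, z in rad, then the opening, from -1 (shut) to 1 (fully open), so that 0 is half open. In form: [[x, y, z, ax, ay, az, jaw], ...]. A call has 1 to 12 rows; each row is the pose to reach, as a shift and turn from the pose commanded when the call began, along the tool's axes at that moment; what a row does not reach only later rows make up. A row lasts 1/8 s, in which the tool goes at most 62.5 mm and 10.7 degrees, less where a joint would pass 70% of its speed; a pose out of reach is approached as far as the arm can. A call with a gripper value outside its range is refused whole. The fingers move at their own pace and stop on an object; the grip force is fixed at half the most. Time passes only in rows, so rows that repeat a pose let the fingers close. It gives the time, the measured TCP pose, the force and the opening at its end, in the units of the state.
- ctrl.get_obs(): the state, without advancing time (a new reading comes with each control period).
- snapshot(name): name is "scene" or "top" or "wrist"; returns a dict with "image" (400x640x3 uint8, blue, green, red), "mtx" (3x3 intrinsics, pixels), "eye" and "attitude" of the camera in the world; the wrist camera has in their place "tool_from_camera" (4x4, takes a point from camera to tool coordinates, whose origin is the TCP and whose axes are the flange's). Camera axes: x right, y up, looking along -z (the intrinsics and any distortion apply to the point x, -y, -z); pixel columns grow to the right and rows downward; lengths in m; the calibration is good to about 2 mm. A picture is of the moment at which its call begins: read the wrist's pose just before it. There is no depth.
- ctrl.close_job(): hands the job in, once; it reports no verdict.
The state is a dict: "clock": time; "joint_pos": joint angles; "qvel": joint speeds; "tau": joint torques, N m; "tool_pos": TCP position; "orientation": TCP orientation; "force": force on the tool from outside, world axes, zero at the start; "moment": the same for the moment, N m; "opening": finger opening in m.
Only numpy, scipy, OpenCV 4.12 (cv2) and the standard library are available. Lean on these libraries where they do the work, as an engineer would, in place of code of your own. Each camera call takes 0.05 s, during which the arm holds its last target.

## Working session

There is one attempt and no reset: what is moved stays moved. The work goes in short steps, Python scripts to look and compute and a shell command to move; the robot and the scene stay as the last step left them, time stands still between calls to the robot, and variables do not carry over. Pictures are saved under pics/ and viewed, and the job is handed in when it is done.

```bash
ls; mkdir -p pics
python3 - <<'E'
from plant import ctrl, snapshot
import cv2
print(ctrl.get_obs())
for n in ["scene","top","wrist"]:
    s=snapshot(n); cv2.imwrite(f"pics/{n}0.png",s["image"])
    print(n,{k:v for k,v in s.items() if k!="image"})
E
```

```text
pics
{'clock': 0.0, 'joint_pos': array([-4.69769171e+01,  2.05917739e+01,  6.33738220e-01, -1.86336343e-02,
       -7.01367648e+01, -1.65056155e+01]), 'qvel': array([-0.04874697, -0.0930847 , -0.04275936, -0.01857873, -0.06753724,
       -0.05365767]), 'tau': array([-1.03990391e-05, -5.82719350e+01,  2.93053436e+01,  6.99719712e+00,
        6.72708979e-03, -2.02061574e-04]), 'tool_pos': array([ 0.30110097, -0.603572  ,  0.22562328]), 'orientation': array([ 1.79904129e+02, -1.01411402e-02, -1.53488870e+02]), 'force': array([-0.35011174, -0.40209725, -0.21374788]), 'moment': array([ 0.02108546,  0.02570684, -0.04781879]), 'opening': 0.08766804498461146}
scene {'mtx': array([[494.93708505,   0.        , 318.97080058],
       [  0.        , 494.93708505, 203.11549012],
       [  0.        ,   0.        ,   1.        ]]), 'eye': array([0.82352305, 0.61094112, 0.98452895]), 'attitude': array([ 40.32844639,   0.33858319, 147.70930771])}
top {'mtx': array([[373.49529112,   0.        , 316.26084137],
       [  0.        , 373.49529112, 197.55377284],
       [  0.        ,   0.        ,   1.        ]]), 'eye': array([ 0.37702948, -0.02263714,  0.96114047]), 'attitude': array([  4.08422075,  -1.8693963 , -90.08115781])}
wrist {'mtx': array([[310.27288172,   0.        , 322.21016848],
       [  0.        , 310.27288172, 209.9729277 ],
       [  0.        ,   0.        ,   1.        ]]), 'tool_from_camera': array([[ 5.03054351e-04,  9.51934300e-01,  3.06301869e-01,
         8.36705414e-02],
       [ 9.99999866e-01, -4.40874229e-04, -2.72185680e-04,
         2.38534434e-04],
       [-1.24062285e-04,  3.06301965e-01, -9.51934394e-01,
        -1.57281288e-01],
       [ 0.00000000e+00,  0.00000000e+00,  0.00000000e+00,
         1.00000000e+00]])}
```

View pics/scene0.png

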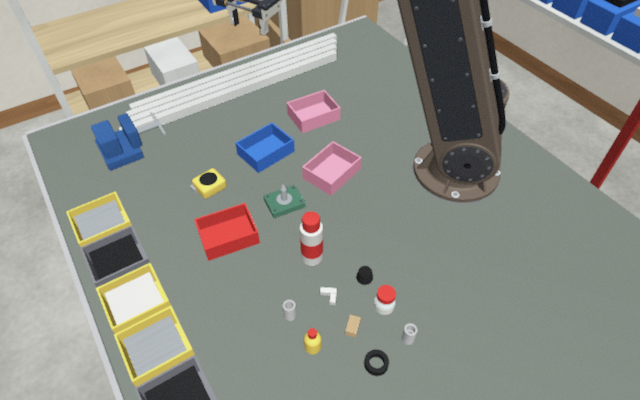

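View pics/top0.png

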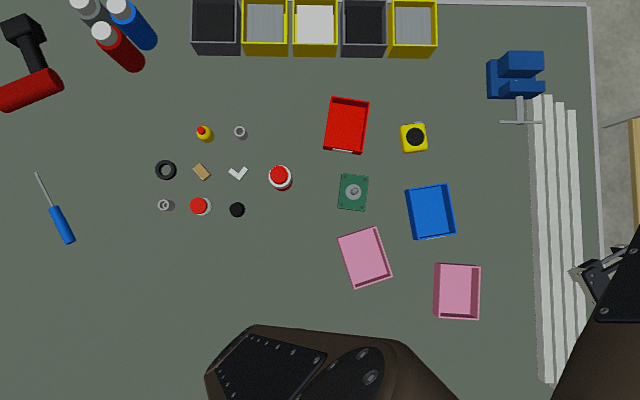

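View pics/wrist0.png

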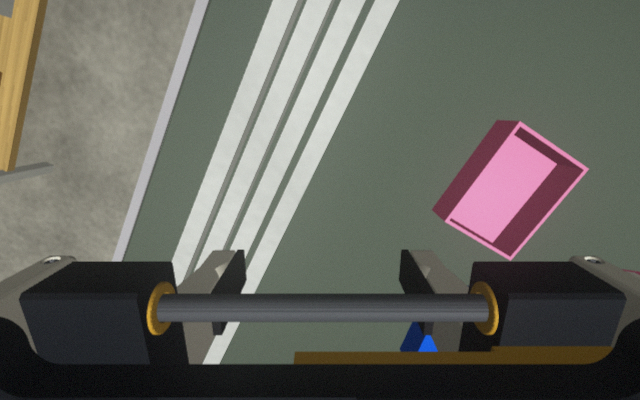

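Top view: the sleeves are the grey rings at (240,131) and (165,205). The gauge pin is at (353,192), the red bin at (347,125) and the blue bin at (430,212). The spray can is at (280,178). In the scene view the sleeves are at (289,310) and (410,334).

Look-alikes:
- **For the sleeves:** black tape roll (165,170), white corner key (238,172), jar (200,206).
- **For the blue bin:** pink bins (364,257) and (457,291), blue vise (515,75).
- **For the red bin:** red lids and can cap (200,206), (280,178).

```bash
cat > h.py <<'E'
import numpy as np, cv2
from scipy.spatial.transform import Rotation as R
from plant import ctrl, snapshot
def rot(a): return R.from_euler('xyz',a,degrees=True).as_matrix()
def cam(s,obs=None):
    if 'eye' in s: return np.array(s['eye']),rot(s['attitude'])
    T=s['tool_from_camera'];Rt=rot(obs['orientation'])
    return Rt@T[:3,3]+obs['tool_pos'],Rt@T[:3,:3]
def ray(s,px,obs=None):
    e,A=cam(s,obs);K=s['mtx']
    d=np.linalg.inv(K)@np.array([px[0],px[1],1.])
    return e,A@np.array([d[0],-d[1],-d[2]])
def plane(s,px,z,obs=None):
    e,d=ray(s,px,obs);return e+d*(z-e[2])/d[2]
def proj(s,p,obs=None):
    e,A=cam(s,obs);c=A.T@(np.array(p)-e);q=s['mtx']@np.array([c[0],-c[1],-c[2]]);return q[:2]/q[2]
E
python3 - <<'E'
from h import *
t=snapshot('top');s=snapshot('scene')
I=t['image']
a=cv2.resize(I[105:235,140:290],None,fx=4,fy=4,interpolation=cv2.INTER_CUBIC)
cv2.imwrite('pics/ct.png',a)
b=cv2.resize(I[85:250,315:465],None,fx=3.6,fy=3.6,interpolation=cv2.INTER_CUBIC)
cv2.imwrite('pics/cb.png',b)
c=cv2.resize(s['image'][255:375,270:430],None,fx=5,fy=5,interpolation=cv2.INTER_CUBIC)
cv2.imwrite('pics/cs.png',c)
for n,p,z in [('A',(240,131),.045),('B',(165,205),.045),('can',(280,178),.15),('pin',(353,192),.05),('red',(347,125),.02),('blue',(430,212),.02),('measure',(414,138),.03),('glue',(205,131),.05),('tape',(166,170),.01),('jar',(200,206),.06),('blk',(201,172),.022),('key',(238,172),.014),('stop',(237,210),.028)]:
    q=plane(t,p,z);print(n,q.round(3),np.hypot(*q[:2]).round(3),'scene px',proj(s,q).round())
E
```

```text
A [0.607 0.136 0.045] 0.622 scene px [288. 304.]
B [0.424 0.314 0.045] 0.528 scene px [409. 327.]
can [0.478 0.03  0.15 ] 0.479 scene px [313. 215.]
pin [ 0.456 -0.143  0.05 ] 0.478 scene px [285. 191.]
red [ 0.631 -0.133  0.02 ] 0.645 scene px [225. 231.]
blue [ 0.408 -0.343  0.02 ] 0.533 scene px [265. 147.]
measure [ 0.596 -0.303  0.03 ] 0.669 scene px [209. 179.]
glue [0.606 0.221 0.05 ] 0.644 scene px [310. 334.]
tape [0.515 0.327 0.01 ] 0.61 scene px [376. 362.]
jar [0.421 0.226 0.06 ] 0.478 scene px [385. 290.]
blk [0.508 0.236 0.022] 0.56 scene px [353. 322.]
key [0.51  0.145 0.014] 0.53 scene px [329. 293.]
stop [0.412 0.144 0.028] 0.437 scene px [364. 269.]
```

View pics/ct.png

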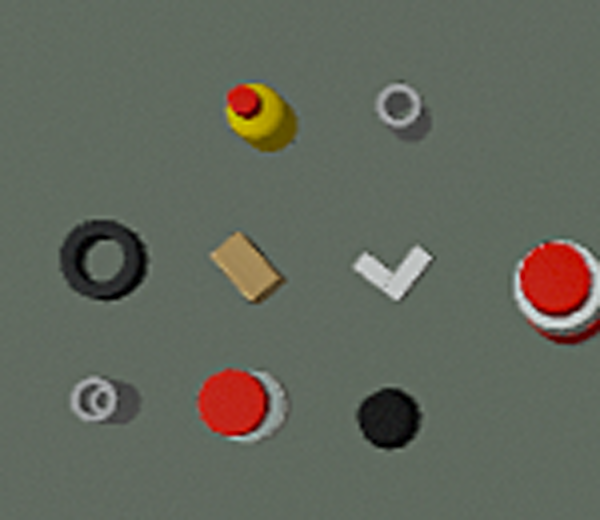

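View pics/cb.png

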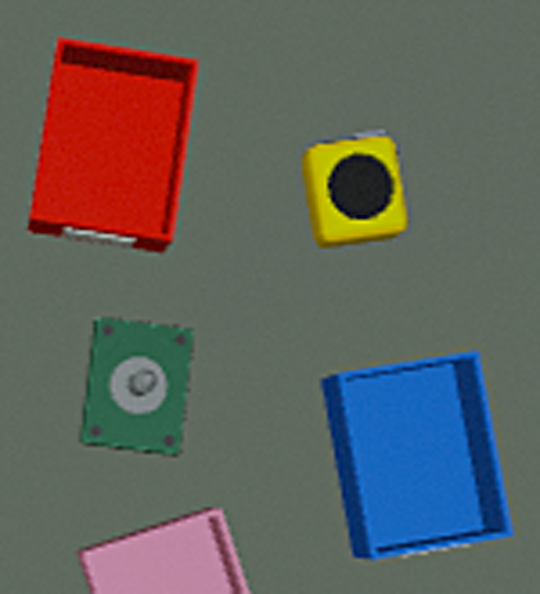

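View pics/cs.png

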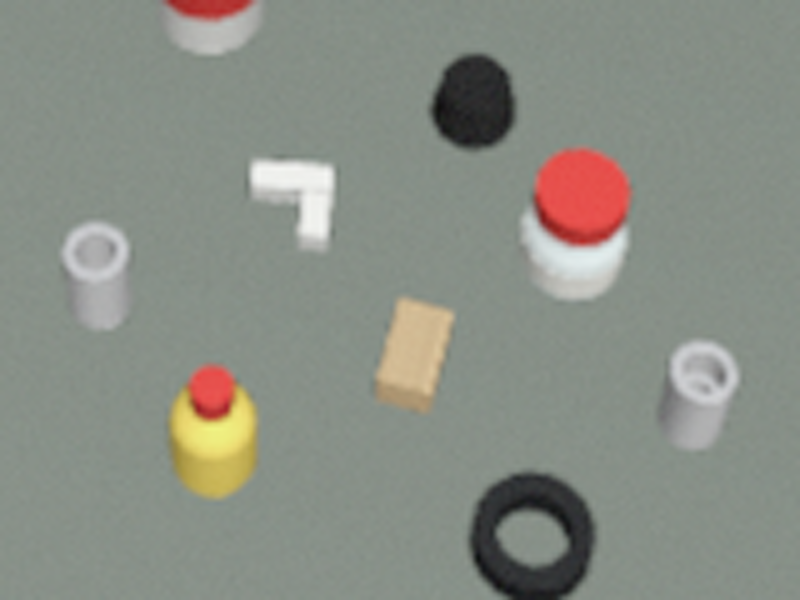

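```bash
python3 -m pendant '[[-0.04,0.04,0,0,0,0.06,0],[-0.08,0.08,0,0,0,0.15,0],[-0.12,0.12,0,0,0,0.25,0],[-0.16,0.16,0,0,0,0.35,0],[-0.2,0.2,0,0,0,0.45,0],[-0.24,0.24,0,0,0,0.463,0],[-0.28,0.28,0,0,0,0.463,0],[-0.32,0.32,0,0,0,0.463,0],[-0.344,0.344,0,0,0,0.463,0],[-0.344,0.344,0,0,0,0.463,0],[-0.344,0.344,0,0,0,0.463,0]]'
python3 - <<'E'
from h import *
o=ctrl.get_obs();w=snapshot('wrist');cv2.imwrite('pics/w1.png',w['image'])
print(o['clock'],o['tool_pos'],o['orientation'],o['joint_pos'])
for p in [(.456,-.143,.07),(.456,-.143,.02)]:print(proj(w,p,o))
E
```

```text
clock: 1.62
tool_pos: [0.4555, -0.1426, 0.2266]
orientation: [-180.0, -0.0, -180.0]
force: [-0.1, -0.4, 0.1]
opening: 0.0439
1.625 [ 0.45545275 -0.14258952  0.22655028] [-1.79997947e+02 -5.36702550e-03 -1.79971093e+02] [ 6.31342196e+00  1.59259792e+00 -2.33604160e+01  1.60230669e-03
 -6.50525456e+01 -9.62851905e+01]
[321.63600301 194.82566558]
[321.70185192 184.00190206]
```

View pics/w1.png

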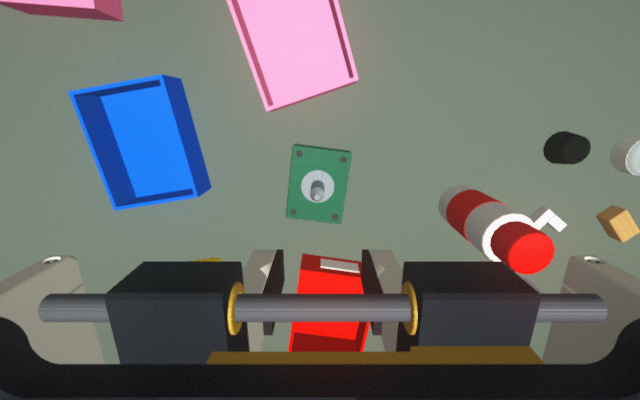

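Wrist view: the gauge block is centred near (318,185) with the pin tip at about (318,194), very close to the predicted (322,195). Next I'll measure it.

Run:
```python
from h import *
o=ctrl.get_obs();w=snapshot('wrist');I=w['image']
cv2.imwrite('pics/w1c.png',cv2.resize(I[135:235,270:370],None,fx=6,fy=6,interpolation=cv2.INTER_CUBIC))
hsv=cv2.cvtColor(I,cv2.COLOR_BGR2HSV)
def big(m):
    c=max(cv2.findContours(m,0,2)[0],key=cv2.contourArea);return c
g=big(cv2.inRange(hsv,(65,90,40),(95,255,200)))
r=cv2.minAreaRect(g);print('block wrist',r,plane(w,r[0],.02,o))
c=cv2.boxPoints(r);q=np.array([plane(w,p,.02,o) for p in c]);print(q.round(4))
t=snapshot('top');h2=cv2.cvtColor(t['image'],cv2.COLOR_BGR2HSV)
for n,lo,hi in [('g',(65,90,40),(95,255,200)),('blue',(100,120,60),(125,255,255)),('red',(0,150,60),(6,255,255))]:
    m=cv2.inRange(h2,lo,hi);m[:90]=0;m[:,:310]=0;m[:,480:]=0
    r=cv2.minAreaRect(big(m));z={'g':.02}.get(n,.045);print(n,r,plane(t,r[0],z));print(np.array([plane(t,p,z)[:2] for p in cv2.boxPoints(r)]).round(3).tolist())
```

```text
block wrist ((317.9769287109375, 184.1846160888672), (58.79246520996094, 72.56031799316406), 7.125016689300537) [ 0.45610618 -0.14784798  0.02      ]
[[ 0.4972 -0.1898  0.02  ]
 [ 0.4093 -0.1761  0.02  ]
 [ 0.4176 -0.1086  0.02  ]
 [ 0.5068 -0.1172  0.02  ]]
g ((351.0, 204.0), (12.0, 28.0), 90.0) [ 0.42793884 -0.14143912  0.02      ]
[[0.443, -0.106], [0.443, -0.177], [0.413, -0.177], [0.413, -0.106]]
blue ((430.9639892578125, 215.052001953125), (45.526344299316406, 44.8108024597168), 79.69515228271484) [ 0.39924337 -0.33684658  0.045     ]
[[0.445, -0.272], [0.465, -0.384], [0.354, -0.401], [0.334, -0.291]]
red ((346.59832763671875, 98.08195495605469), (8.96303939819336, 34.131980895996094), 84.80557250976562) [ 0.69331097 -0.12932474  0.045     ]
[[0.7, -0.086], [0.709, -0.171], [0.686, -0.173], [0.677, -0.087]]
```

View pics/w1c.png

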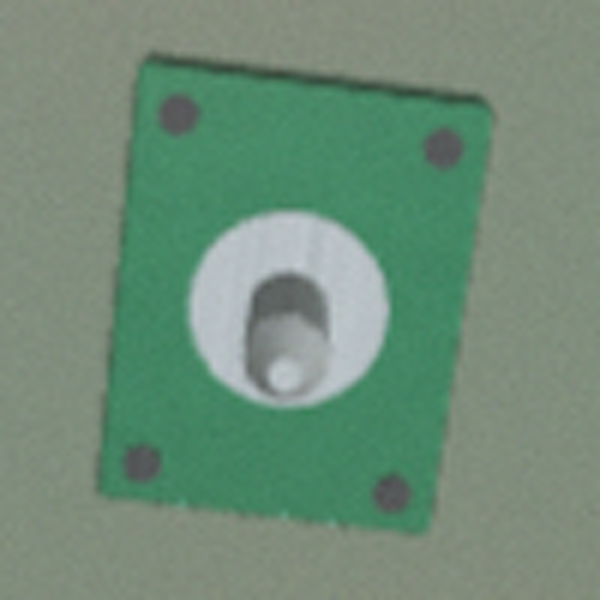

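Run:
```python
from h import *
o=ctrl.get_obs();w=snapshot('wrist')
f=lambda x,y:(270+(x+.5)/6-.5,135+(y+.5)/6-.5)
print('tip',plane(w,f(286,375),.07,o))
print('disc',plane(w,f(289,309),.02,o))
C=[plane(w,f(*p),.02,o) for p in [(145,63),(492,103),(428,530),(100,492)]]
print(np.round(C,4),np.mean(C,0))
```

```text
tip [ 0.45821545 -0.14832892  0.07      ]
disc [ 0.45832418 -0.14847986  0.02      ]
[[ 0.4098 -0.1759  0.02  ]
 [ 0.4175 -0.109   0.02  ]
 [ 0.5055 -0.1198  0.02  ]
 [ 0.4971 -0.1877  0.02  ]] [ 0.45745572 -0.14810986  0.02      ]
```

```bash
python3 -m pendant '[[-0.02,0.05,0,0,0,0,0],[-0.05,0.1,0,0,0,0,0],[-0.08,0.15,0,0,0,0,0],[-0.11,0.2,0,0,0,0,0],[-0.135,0.25,0,0,0,0,0],[-0.152,0.279,0,0,0,0,0],[-0.152,0.279,0,0,0,0,0],[-0.152,0.279,0,0,0,0,0]]'
python3 - <<'E'
from h import *
o=ctrl.get_obs();w=snapshot('wrist');I=w['image'];cv2.imwrite('pics/w2.png',I)
print(o['clock'],o['tool_pos'],o['orientation'])
p=proj(w,(.607,.136,.045),o);print(p)
cv2.imwrite('pics/w2c.png',cv2.resize(I[135:235,270:370],None,fx=6,fy=6,interpolation=cv2.INTER_CUBIC))
E
```

```text
clock: 2.82
tool_pos: [0.6074, 0.1355, 0.2261]
orientation: [-180.0, -0.0, 179.9]
force: [-0.8, -0.7, -0.3]
opening: 0.044
2.825 [0.60737621 0.13547266 0.22614976] [-1.79974622e+02 -4.90215571e-02  1.79944912e+02]
[322.57327522 188.4486307 ]
```

View pics/w2.png

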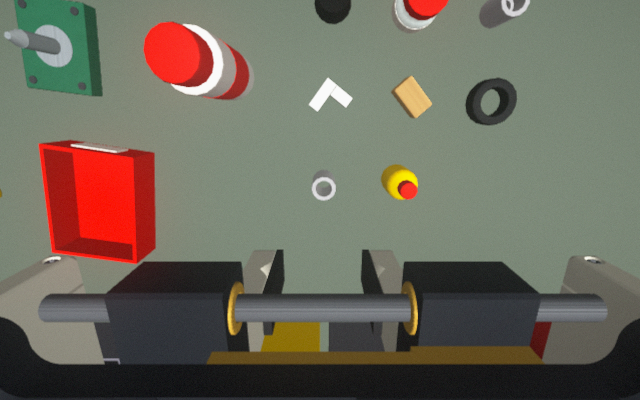

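View pics/w2c.png

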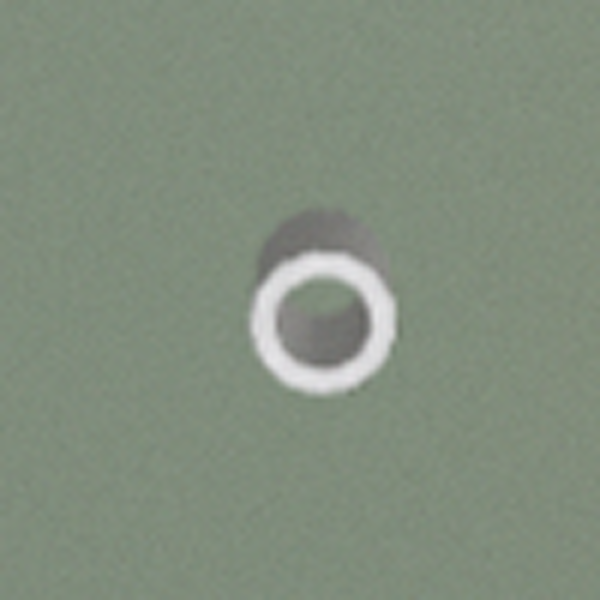

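Wrist view: sleeve A's rim is centred at crop (323,322), about px (323.4,188.2). It stands alone, and the glue bottle is to its right at (400,183). It's a bare grey sleeve, so the choice is right.

Run:
```python
from h import *
o=ctrl.get_obs();w=snapshot('wrist');I=w['image']
f=lambda x,y:(270+(x+.5)/6-.5,135+(y+.5)/6-.5)
print('A',plane(w,f(323,322),.045,o))
for x in(250,397):print(plane(w,f(x,322),.045,o))
C=[plane(w,p,.045,o) for p in [(40,143),(156,152),(137,262),(51,249)]]
print(np.round(C,3),np.mean(C,0))
t=snapshot('top');cv2.imwrite('pics/t2.png',cv2.resize(t['image'][85:250,315:465],None,fx=3.6,fy=3.6,interpolation=cv2.INTER_CUBIC))
s=snapshot('scene');cv2.imwrite('pics/s2.png',cv2.resize(s['image'][80:340,180:440],None,fx=3,fy=3)[:600])
```

```text
A [0.6068502  0.13672165 0.045     ]
[0.60684    0.12307574 0.045     ]
[0.60686054 0.15055446 0.045     ]
[[ 0.557 -0.167  0.045]
 [ 0.566 -0.044  0.045]
 [ 0.699 -0.089  0.045]
 [ 0.681 -0.189  0.045]] [ 0.62572371 -0.12242427  0.045     ]
```

View pics/t2.png

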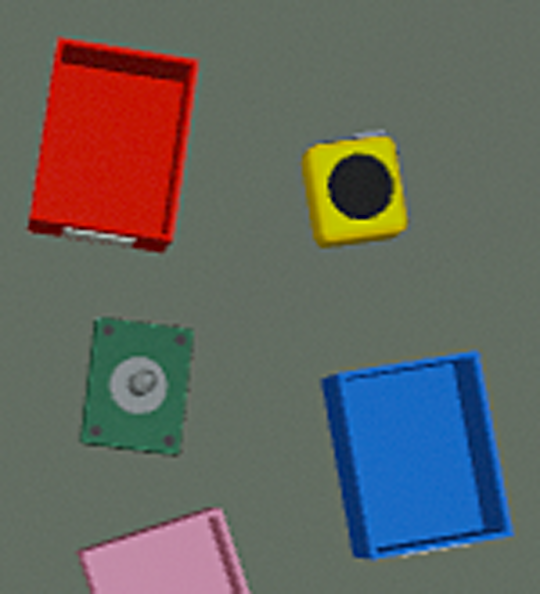

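```bash
python3 -m pendant '[[0.0005,0.001,0.05,0,0,0,0],[0.0005,0.001,0.1,0,0,0,0],[0.0005,0.001,0.15,0,0,0,0],[0.0005,0.001,0.19,0,0,0,0],[0.0005,0.001,0.21,0,0,0,0],[0.0005,0.001,0.216,0,0,0,0],[0.0005,0.001,0.216,0,0,0,0],[0.0005,0.001,0.216,0,0,0,-1],[0.0005,0.001,0.216,0,0,0,-1],[0.0005,0.001,0.216,0,0,0,-1],[0.0005,0.001,0.216,0,0,0,-1],[0.0005,0.001,0.216,0,0,0,-1]]'
python3 - <<'E'
from h import *
t=snapshot('top')
f=lambda x,y:(315+(x+.5)/3.6-.5,85+(y+.5)/3.6-.5)
for n,L in [('red',[(60,38),(197,60),(172,237),(34,219)]),('blue',[(322,379),(478,352),(511,535),(360,557)])]:
    C=[plane(t,f(*p),.045) for p in L];print(n,np.round(C,3).tolist(),np.mean(C,0))
s=snapshot('scene')
for p in [(.631,-.133,.045),(.405,-.342,.045)]:print(proj(s,p))
E
```

```text
clock: 4.53
tool_pos: [0.6077, 0.1377, 0.0116]
orientation: [180.0, 0.1, -180.0]
force: [-1.6, -0.1, 6.1]
opening: 0.0276
red [[0.7, -0.091, 0.045], [0.686, -0.187, 0.045], [0.56, -0.168, 0.045], [0.572, -0.072, 0.045]] [ 0.62961199 -0.12945175  0.045     ]
blue [[0.462, -0.271, 0.045], [0.481, -0.38, 0.045], [0.354, -0.4, 0.045], [0.339, -0.295, 0.045]] [ 0.40898949 -0.33644714  0.045     ]
[223.7449752  224.34588704]
[265.38787837 140.14567342]
```

```bash
python3 -m pendant '[[0,0,-0.03,0,0,0,-1],[0,0,-0.08,0,0,0,-1],[0,0,-0.13,0,0,0,-1],[0,0,-0.18,0,0,0,-1],[0,0,-0.21,0,0,0,-1],[0,0,-0.216,0,0,0,-1],[0,0,-0.216,0,0,0,-1]]'
python3 - <<'E'
from h import *
o=ctrl.get_obs();w=snapshot('wrist');I=w['image']
print(o['clock'],o['tool_pos'],o['orientation'],o['force'],o['opening'])
cv2.imwrite('pics/w3.png',cv2.resize(I[190:340,220:420],None,fx=4,fy=4,interpolation=cv2.INTER_CUBIC))
E
```

```text
clock: 5.5
tool_pos: [0.6068, 0.1374, 0.2262]
orientation: [180.0, -0.0, 180.0]
force: [-0.3, -0.8, -1.5]
opening: 0.0275
5.5 [0.60678225 0.13738651 0.22624101] [ 1.79980618e+02 -1.55559772e-02  1.79980915e+02] [-0.33527282 -0.79581253 -1.52130732] 0.027487841667389257
```

View pics/w3.png

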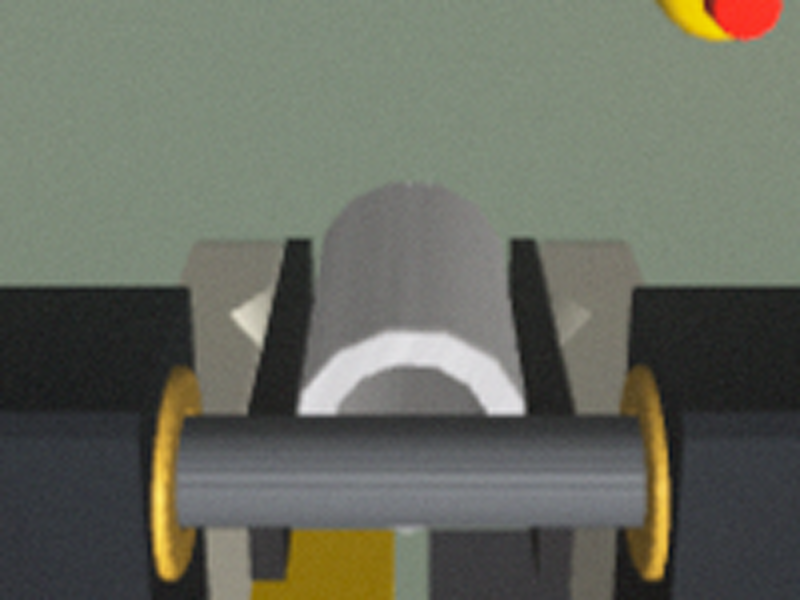

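```bash
python3 -m pendant '[[0.02,-0.04,0,0,0,0,-1],[0.05,-0.095,0,0,0,0,-1],[0.08,-0.15,0,0,0,0,-1],[0.11,-0.2,0,0,0,0,-1],[0.135,-0.25,0,0,0,0,-1],[0.148,-0.277,0,0,0,0,-1],[0.148,-0.2854,0.02,0,0,0,-1],[0.148,-0.2854,0.06,0,0,0,-1],[0.148,-0.2854,0.1,0,0,0,-1],[0.148,-0.2854,0.125,0,0,0,-1],[0.148,-0.2854,0.13,0,0,0,-1],[0.148,-0.2854,0.13,0,0,0,-1]]'
python3 - <<'E'
from h import *
o=ctrl.get_obs();w=snapshot('wrist');I=w['image']
print(o['clock'],o['tool_pos'],o['orientation'],o['force'],o['opening'])
cv2.imwrite('pics/w4.png',I)
s=snapshot('scene');cv2.imwrite('pics/s4.png',cv2.resize(s['image'][120:240,220:360],None,fx=5,fy=5,interpolation=cv2.INTER_CUBIC))
E
```

```text
clock: 7.05
tool_pos: [0.4589, -0.1481, 0.0964]
orientation: [-180.0, -0.1, -180.0]
force: [0.0, 0.5, 0.0]
opening: 0.0274
7.05 [ 0.45894119 -0.14805009  0.09637244] [-1.79983835e+02 -6.65746778e-02 -1.79999681e+02] [0.03422583 0.52781198 0.01607573] 0.027380417149467942
```

View pics/w4.png

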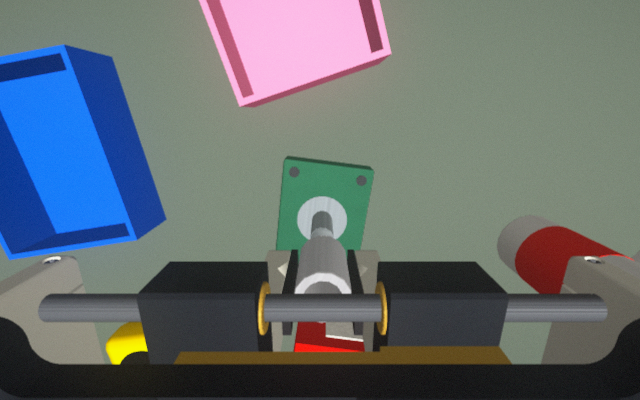

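View pics/s4.png

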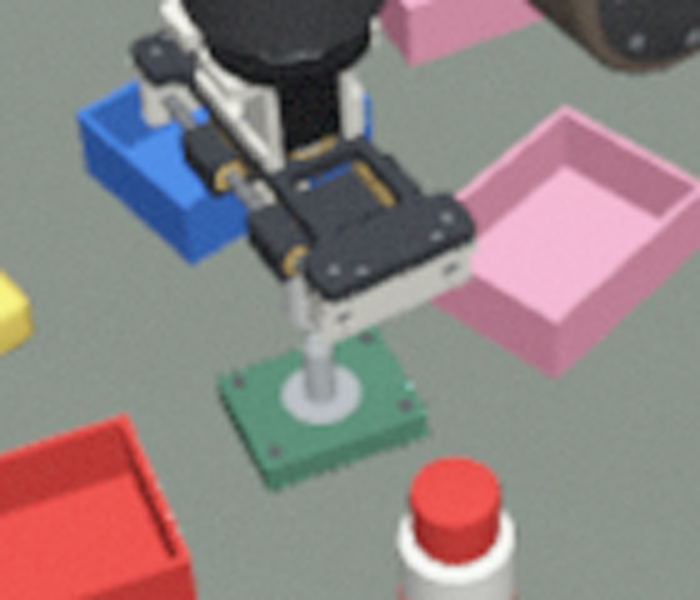

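The sleeve is directly above the pin: the sleeve at px (323,285), the pin just below at (321,225). I'm starting the descent in small steps.

```bash
python3 -m pendant '[[0,0,0.01,0,0,0,-1],[0,0,0.018,0,0,0,-1],[0,0,0.024,0,0,0,-1],[0,0,0.028,0,0,0,-1],[0,0,0.03,0,0,0,-1],[0,0,0.03,0,0,0,-1]]'
python3 -c "
from h import *
o=ctrl.get_obs();print(o['tool_pos'],o['force'],o['moment'])"
```

```text
clock: 7.9
tool_pos: [0.4591, -0.148, 0.0665]
orientation: [-180.0, -0.0, 180.0]
force: [-0.3, 0.0, 0.3]
opening: 0.0271
[ 0.45905172 -0.14799491  0.0664733 ] [-0.29253278  0.02720557  0.28073154] [-0.08915992 -0.04451878  0.01330533]
```

```bash
python3 -m pendant '[[0,0,0.005,0,0,0,-1],[0,0,0.01,0,0,0,-1],[0,0,0.014,0,0,0,-1],[0,0,0.018,0,0,0,-1],[0,0,0.02,0,0,0,-1],[0,0,0.02,0,0,0,-1]]'
python3 -c "
from h import *
o=ctrl.get_obs();print(o['tool_pos'],o['force'],o['moment'])"
```

```text
clock: 8.65
tool_pos: [0.4589, -0.148, 0.0464]
orientation: [-180.0, -0.0, 180.0]
force: [-0.1, 0.7, 0.2]
opening: 0.0274
[ 0.45893931 -0.14800264  0.04640404] [-0.10662396  0.69902592  0.19572858] [-0.00188915  0.03804938 -0.03656454]
```

```bash
python3 -m pendant '[[0,0,0.006,0,0,0,-1],[0,0,0.01,0,0,0,-1],[0,0,0.0125,0,0,0,-1],[0,0,0.0145,0,0,0,-1],[0,0,0.015,0,0,0,-1],[0,0,0.015,0,0,0,-1]]'
python3 - <<'E'
from h import *
o=ctrl.get_obs();w=snapshot('wrist');I=w['image']
print(o['clock'],o['tool_pos'],o['orientation'],o['force'],o['opening'])
cv2.imwrite('pics/w5.png',cv2.resize(I[150:340,220:420],None,fx=3,fy=3,interpolation=cv2.INTER_CUBIC))
s=snapshot('scene');cv2.imwrite('pics/s5.png',cv2.resize(s['image'][120:240,220:360],None,fx=5,fy=5,interpolation=cv2.INTER_CUBIC))
E
```

```text
clock: 9.4
tool_pos: [0.4591, -0.148, 0.0316]
orientation: [-180.0, 0.0, 180.0]
force: [-0.6, -0.2, 0.0]
opening: 0.0272
9.4 [ 0.45914188 -0.14796915  0.03164975] [-1.80000000e+02  1.01483670e-02  1.79994514e+02] [-0.58509338 -0.20714362  0.03138904] 0.02720617491686434
```

View pics/w5.png

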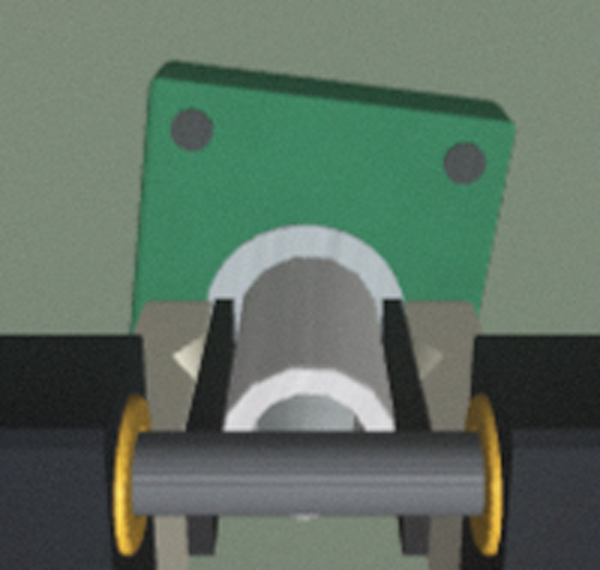

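View pics/s5.png

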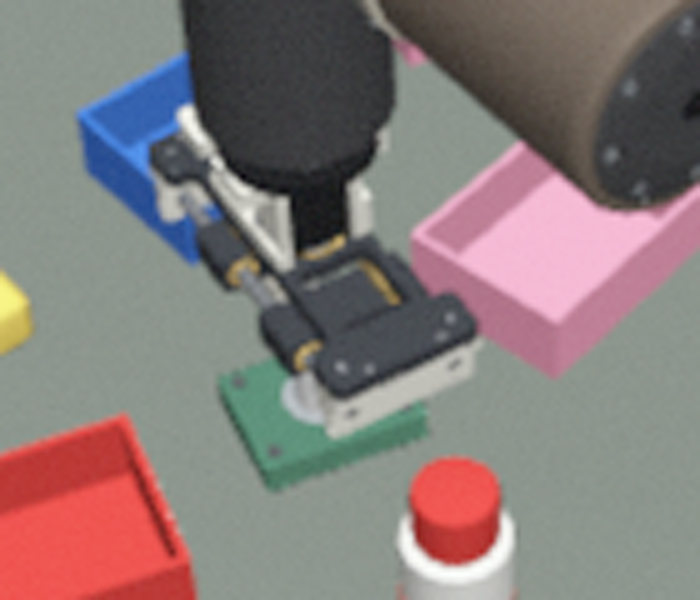

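It's home or within a fraction of a millimetre, with no resistance. I'll open the jaws briefly so it seats under its own weight, then regrip.

```bash
python3 -m pendant '[[0,0,0.001,0,0,0,-1],[0,0,0.001,0,0,0,-0.2],[0,0,0.001,0,0,0,-0.2],[0,0,0.001,0,0,0,-0.2],[0,0,0.001,0,0,0,-0.2],[0,0,0.001,0,0,0,-1],[0,0,0.001,0,0,0,-1],[0,0,0.001,0,0,0,-1],[0,0,0.001,0,0,0,-1]]'
python3 - <<'E'
from h import *
o=ctrl.get_obs();w=snapshot('wrist');I=w['image']
print(o['clock'],o['tool_pos'],o['orientation'],o['force'],o['opening'])
cv2.imwrite('pics/w6.png',cv2.resize(I[150:340,220:420],None,fx=3,fy=3,interpolation=cv2.INTER_CUBIC))
E
```

```text
clock: 10.62
tool_pos: [0.459, -0.148, 0.0305]
orientation: [-180.0, -0.0, 180.0]
force: [-0.7, -0.6, -0.3]
opening: 0.0275
10.625 [ 0.4590166  -0.14800514  0.03052293] [-1.79999629e+02 -6.52831805e-03  1.79986509e+02] [-0.73095923 -0.63784868 -0.29157734] 0.027489409097019735
```

View pics/w6.png

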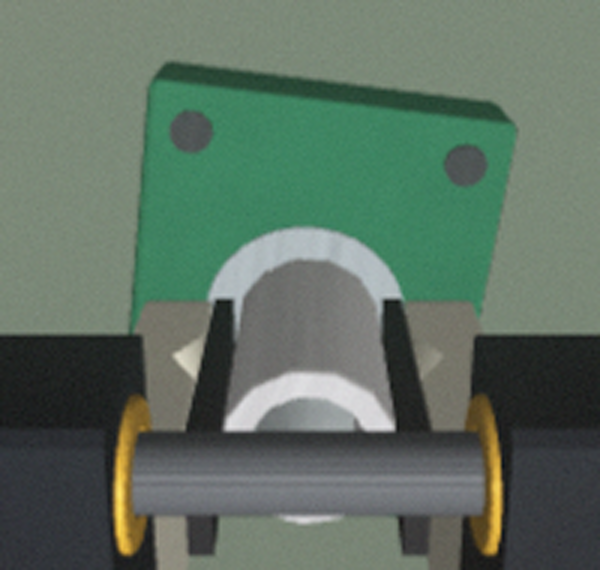

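Sleeve A is fully home, so it's sound and goes in the blue bin.

```bash
python3 -m pendant '[[0,0,-0.02,0,0,0,-1],[0,0,-0.055,0,0,0,-1],[0,0,-0.085,0,0,0,-1],[0.004,-0.02,-0.09,0,0,0,-1],[0.017,-0.07,-0.09,0,0,-0.08,-1],[0.03,-0.12,-0.09,0,0,-0.17,-1],[0.045,-0.165,-0.09,0,0,-0.17,-1],[0.051,-0.189,-0.08,0,0,-0.17,-1],[0.051,-0.189,-0.05,0,0,-0.17,-1],[0.051,-0.189,-0.015,0,0,-0.17,-1],[0.051,-0.189,-0.01,0,0,-0.17,-1],[0.051,-0.189,-0.01,0,0,-0.17,-1]]'
python3 - <<'E'
from h import *
o=ctrl.get_obs();t=snapshot('scene');I=t['image']
print(o['clock'],o['tool_pos'],o['orientation'],o['force'],o['opening'])
cv2.imwrite('pics/s7.png',cv2.resize(I[80:220,190:350],None,fx=4,fy=4,interpolation=cv2.INTER_CUBIC))
w=snapshot('wrist');cv2.imwrite('pics/w7.png',w['image'])
E
```

```text
clock: 12.18
tool_pos: [0.4083, -0.3371, 0.041]
orientation: [-180.0, -0.0, -170.2]
force: [0.3, 0.1, -0.2]
opening: 0.0274
12.175 [ 0.40832526 -0.33710047  0.04098813] [-1.79991529e+02 -1.79719153e-02 -1.70241848e+02] [ 0.3092189   0.13950729 -0.208709  ] 0.02740107589160716
```

View pics/s7.png

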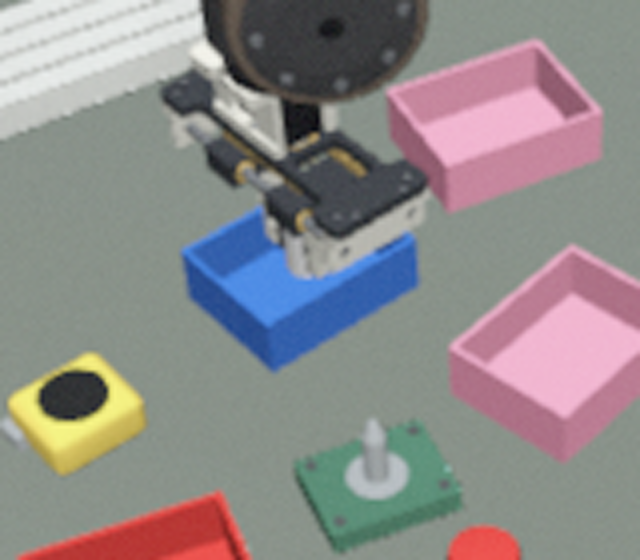

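View pics/w7.png

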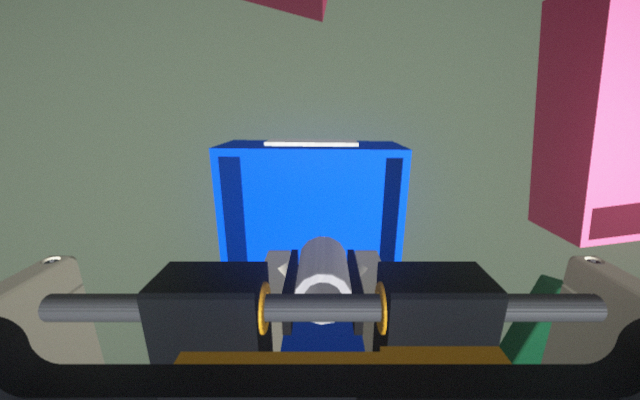

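The sleeve hangs inside the blue bin, square to its walls and about centred (sleeve at px 322, walls at 218 and 405). I'll lower it, release, and rise.

```bash
python3 -m pendant '[[0,-0.002,0.012,0,0,0,-1],[0,-0.002,0.022,0,0,0,-1],[0,-0.002,0.0245,0,0,0,-1],[0,-0.002,0.0245,0,0,0,-1],[0,-0.002,0.0245,0,0,0,-0.2],[0,-0.002,0.0245,0,0,0,-0.15],[0,-0.002,0.0245,0,0,0,-0.15],[0,-0.002,0.01,0,0,0,-0.15],[0,-0.002,-0.02,0,0,0,-0.15],[0,-0.002,-0.07,0,0,0,0],[0,-0.002,-0.12,0,0,0,0],[0,-0.002,-0.17,0,0,0,0]]'
python3 - <<'E'
from h import *
o=ctrl.get_obs();t=snapshot('scene');I=t['image']
print(o['clock'],o['tool_pos'],o['orientation'],o['force'],o['opening'])
cv2.imwrite('pics/s8.png',cv2.resize(I[80:220,190:350],None,fx=4,fy=4,interpolation=cv2.INTER_CUBIC))
w=snapshot('wrist');cv2.imwrite('pics/w8.png',w['image'])
E
```

```text
clock: 13.78
tool_pos: [0.408, -0.3389, 0.2135]
orientation: [-180.0, 0.1, -170.3]
force: [0.9, -0.9, 0.8]
opening: 0.0441
13.775 [ 0.40802105 -0.33886191  0.21354575] [-1.79960330e+02  6.16759102e-02 -1.70264285e+02] [ 0.90050788 -0.93575471  0.84481684] 0.044117719189321426
```

View pics/w8.png

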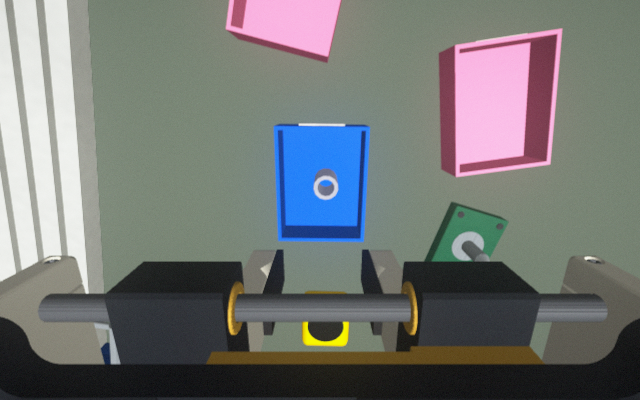

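Sleeve A stands in the blue bin at (326,185). Next is sleeve B.

```bash
python3 -m pendant '[[-0.015,0.04,-0.01,0,0,0,0],[-0.03,0.1,-0.01,0,0,0.05,0],[-0.05,0.16,-0.01,0,0,0.1,0],[-0.07,0.215,-0.01,0,0,0.17,0],[-0.09,0.27,-0.01,0,0,0.17,0],[-0.1,0.325,-0.01,0,0,0.17,0],[-0.11,0.38,-0.01,0,0,0.17,0],[-0.115,0.44,-0.01,0,0,0.17,0],[-0.12,0.5,-0.01,0,0,0.17,0],[-0.125,0.56,-0.01,0,0,0.17,0],[-0.126,0.61,-0.01,0,0,0.17,0],[-0.126,0.641,-0.01,0,0,0.17,0]]'
python3 -m pendant '[[0,0,0,0,0,0,0],[0,0,0,0,0,0,0]]'
python3 - <<'E'
from h import *
o=ctrl.get_obs();w=snapshot('wrist');I=w['image']
print(o['clock'],o['tool_pos'],o['orientation'],o['joint_pos'])
p=proj(w,(.424,.314,.045),o);print(p)
cv2.imwrite('pics/w9.png',I)
cv2.imwrite('pics/w9c.png',cv2.resize(I[135:235,270:370],None,fx=6,fy=6,interpolation=cv2.INTER_CUBIC))
E
```

```text
clock: 15.38
tool_pos: [0.4235, 0.3162, 0.2211]
orientation: [180.0, 0.0, -179.9]
force: [-0.4, -0.5, -0.0]
opening: 0.0438
clock: 15.62
tool_pos: [0.424, 0.3137, 0.2208]
orientation: [-180.0, -0.0, -180.0]
force: [-0.1, -0.8, 0.2]
opening: 0.0438
15.625 [0.42401149 0.31365653 0.2207756 ] [-1.79995662e+02 -6.93501081e-03 -1.79995559e+02] [ 5.78141125e+01  6.85744923e+00 -1.83256893e+01 -3.93121201e-03
 -6.48242275e+01 -1.47807999e+02]
[322.35272412 189.82165037]
```

View pics/w9.png

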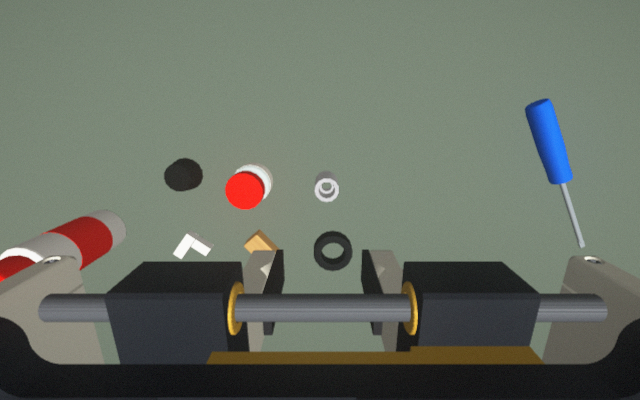

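View pics/w9c.png

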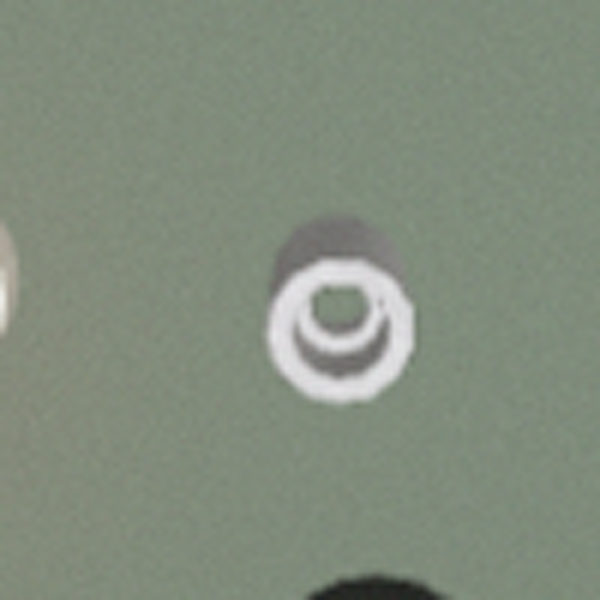

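Sleeve B's rim is at crop (341,330), about px (326.4,189.6), and a crimp shows in its bore. The jar at (246,188) is clear of the half-open fingers.

Run:
```python
from h import *
o=ctrl.get_obs();w=snapshot('wrist')
f=lambda x,y:(270+(x+.5)/6-.5,135+(y+.5)/6-.5)
print('B',plane(w,f(341,330),.045,o),o['tool_pos'])
for x in(267,415):print(plane(w,f(x,330),.045,o))
print('jar lid',plane(w,(246,189),.062,o))
```

```text
B [0.42393546 0.31821352 0.045     ] [0.42417474 0.31335704 0.22084068]
[0.42393381 0.30459168 0.045     ]
[0.4239371  0.33183568 0.045     ]
jar lid [0.4190349  0.23373907 0.062     ]
```

```bash
python3 -m pendant '[[0,0.005,0.04,0,0,0,0],[0,0.005,0.09,0,0,0,0],[0,0.005,0.14,0,0,0,0],[0,0.005,0.18,0,0,0,0],[0,0.005,0.203,0,0,0,0],[0,0.005,0.21,0,0,0,0],[0,0.005,0.21,0,0,0,0],[0,0.005,0.21,0,0,0,-1],[0,0.005,0.21,0,0,0,-1],[0,0.005,0.21,0,0,0,-1],[0,0.005,0.21,0,0,0,-1],[0,0.005,0.21,0,0,0,-1]]'
python3 -m pendant '[[0,0,-0.03,0,0,0,-1],[0,0,-0.08,0,0,0,-1],[0,0,-0.13,0,0,0,-1],[0,0,-0.18,0,0,0,-1],[0,0,-0.21,0,0,0,-1],[0,0,-0.215,0,0,0,-1],[0,0,-0.215,0,0,0,-1]]'
python3 - <<'E'
from h import *
o=ctrl.get_obs();w=snapshot('wrist');I=w['image']
print(o['clock'],o['tool_pos'],o['orientation'],o['force'],o['opening'])
cv2.imwrite('pics/w10.png',cv2.resize(I[190:340,220:420],None,fx=4,fy=4,interpolation=cv2.INTER_CUBIC))
E
```

```text
clock: 17.23
tool_pos: [0.4246, 0.3196, 0.0115]
orientation: [179.9, 0.1, -180.0]
force: [-1.3, -0.8, 6.8]
opening: 0.0276
clock: 18.1
tool_pos: [0.4239, 0.3189, 0.2252]
orientation: [180.0, -0.0, 180.0]
force: [-0.3, 0.4, -1.2]
opening: 0.027
18.1 [0.42385909 0.31893074 0.2252246 ] [ 1.79990393e+02 -2.36068562e-02  1.79982943e+02] [-0.28208643  0.37519105 -1.20552914] 0.02702481643060647
```

View pics/w10.png

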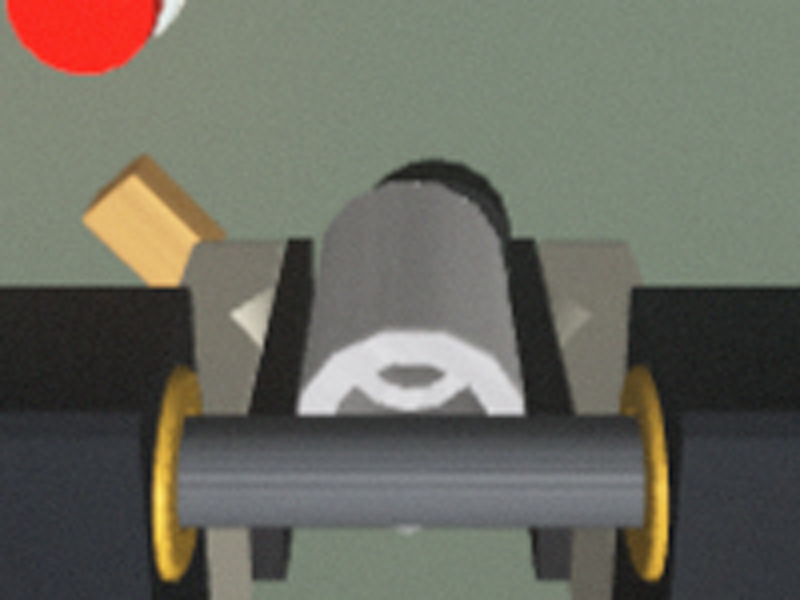

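Sleeve B is gripped in the same place in the jaws as A. Moving it over the pin.

```bash
python3 -m pendant '[[-0.004,-0.04,0,0,0,0,-1],[-0.01,-0.095,0,0,0,0,-1],[-0.015,-0.15,0,0,0,0,-1],[-0.02,-0.205,0,0,0,0,-1],[-0.024,-0.26,0,0,0,0,-1],[-0.028,-0.315,0,0,0,0,-1],[-0.031,-0.37,0,0,0,0,-1],[-0.034,-0.42,0,0,0,0,-1],[-0.035,-0.455,0,0,0,0,-1],[-0.035,-0.467,0,0,0,0,-1],[-0.035,-0.467,0.03,0,0,0,-1],[-0.035,-0.467,0.06,0,0,0,-1]]'
python3 -m pendant '[[0,0,0.03,0,0,0,-1],[0,0,0.055,0,0,0,-1],[0,0,0.068,0,0,0,-1],[0,0,0.068,0,0,0,-1],[0,0,0.068,0,0,0,-1]]'
python3 - <<'E'
from h import *
o=ctrl.get_obs();w=snapshot('wrist');I=w['image']
print(o['clock'],o['tool_pos'],o['orientation'],o['force'],o['opening'])
cv2.imwrite('pics/w11.png',cv2.resize(I[150:340,220:420],None,fx=3,fy=3,interpolation=cv2.INTER_CUBIC))
E
```

```text
clock: 19.65
tool_pos: [0.4587, -0.1477, 0.164]
orientation: [180.0, -0.0, 180.0]
force: [0.9, 0.3, -1.5]
opening: 0.0272
clock: 20.27
tool_pos: [0.4598, -0.1478, 0.0983]
orientation: [-180.0, 0.1, -180.0]
force: [-0.2, -0.0, -0.8]
opening: 0.0271
20.275 [ 0.4597618 -0.147776   0.0982807] [-1.79992747e+02  5.95434947e-02 -1.79987274e+02] [-0.23309925 -0.01231821 -0.799147  ] 0.027092784388441565
```

View pics/w11.png

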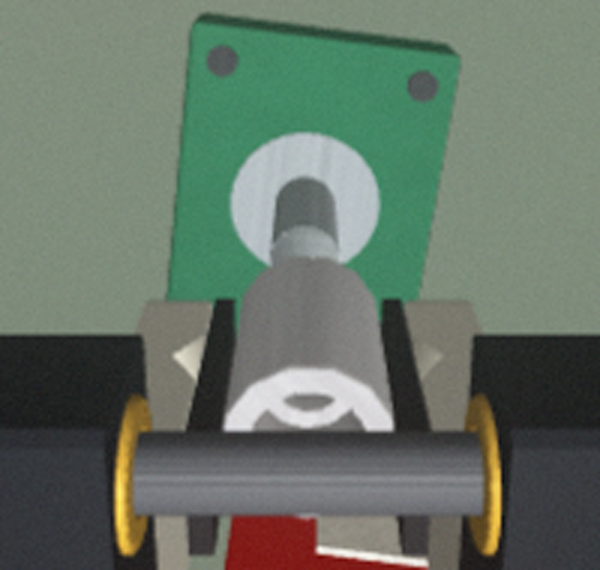

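```bash
python3 -m pendant '[[0,0,0.01,0,0,0,-1],[0,0,0.02,0,0,0,-1],[0,0,0.028,0,0,0,-1],[0,0,0.034,0,0,0,-1],[0,0,0.036,0,0,0,-1],[0,0,0.036,0,0,0,-1]]'
python3 -m pendant '[[0,0,0.002,0,0,0,-1],[0,0,0.004,0,0,0,-1],[0,0,0.004,0,0,0,-1]]'
python3 -m pendant '[[0,0,0.001,0,0,0,-1],[0,0,0.001,0,0,0,-1]]'
```

```text
clock: 21.08
tool_pos: [0.4592, -0.1479, 0.0615]
orientation: [-180.0, -0.0, 180.0]
force: [-0.5, -0.4, -0.6]
opening: 0.0272
clock: 21.45
tool_pos: [0.4591, -0.1479, 0.0575]
orientation: [-180.0, -0.0, 180.0]
force: [-0.2, -0.5, -0.6]
opening: 0.0273
clock: 21.7
tool_pos: [0.4592, -0.148, 0.0566]
orientation: [-180.0, 0.0, 180.0]
force: [0.1, -0.5, 0.1]
opening: 0.0272
```

```bash
for i in 1; do python3 -m pendant '[[0,0,0.0012,0,0,0,-1],[0,0,0.0012,0,0,0,-1]]'
python3 -m pendant '[[0,0,0.001,0,0,0,-1],[0,0,0.001,0,0,0,-1]]'; done
```

```text
clock: 21.95
tool_pos: [0.4592, -0.1482, 0.0555]
orientation: [-180.0, 0.0, 180.0]
force: [-0.5, -3.0, 2.1]
opening: 0.0276
clock: 22.2
tool_pos: [0.4593, -0.1483, 0.0549]
orientation: [-180.0, 0.0, -180.0]
force: [-2.0, -4.0, 6.7]
opening: 0.027
```

Contact: the force rises to 6.7 N with the lower end about 23 mm above the block, right where a crimp should stop it. I'll loosen the jaws briefly so it hangs freely, check that it stays up, and regrip.

```bash
python3 -m pendant '[[0,0,0,0,0,0,-0.2],[0,0,0,0,0,0,-0.2],[0,0,0,0,0,0,-0.2],[0,0,0,0,0,0,-0.2]]'
python3 - <<'E'
from h import *
o=ctrl.get_obs();w=snapshot('wrist');I=w['image']
print(o['clock'],o['tool_pos'],o['orientation'],o['force'],o['opening'])
cv2.imwrite('pics/w12.png',cv2.resize(I[150:340,220:420],None,fx=3,fy=3,interpolation=cv2.INTER_CUBIC))
E
```

```text
clock: 22.7
tool_pos: [0.4591, -0.1478, 0.0542]
orientation: [180.0, -0.0, 180.0]
force: [-0.0, 0.5, 0.3]
opening: 0.0349
22.7 [ 0.45908953 -0.14777711  0.05424777] [ 1.79994849e+02 -1.04885704e-02  1.79994007e+02] [-0.01188226  0.4552962   0.25442852] 0.03494826299147681
```

View pics/w12.png

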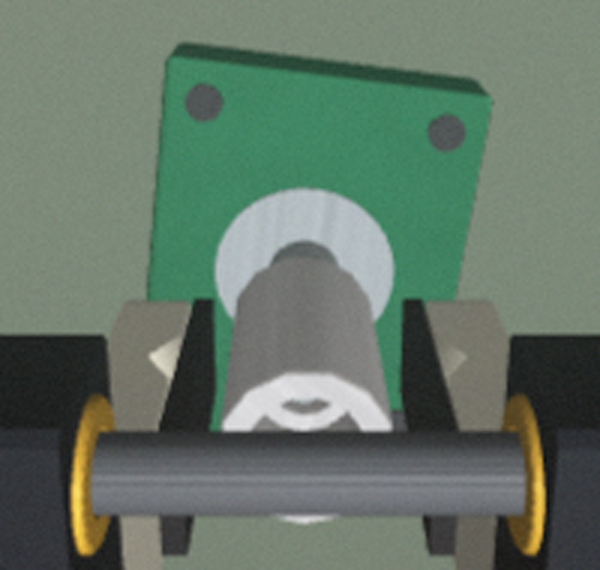

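With the jaws open, it stays hung up with the pin visible below its lower end, so B is crimped and goes in the red bin. I'll regrip and lift straight off.

```bash
python3 -m pendant '[[0,0,0,0,0,0,-1],[0,0,0,0,0,0,-1],[0,0,0,0,0,0,-1],[0,0,0,0,0,0,-1],[0,0,-0.02,0,0,0,-1],[0,0,-0.045,0,0,0,-1],[0,0,-0.065,0,0,0,-1],[0,0,-0.07,0,0,0,-1]]'
python3 -m pendant '[[-0.03,0.003,0,0,0,0,-1],[-0.08,0.008,0,0,0,0.07,-1],[-0.125,0.012,0,0,0,0.145,-1],[-0.16,0.016,0,0,0,0.145,-1],[-0.171,0.017,0.01,0,0,0.145,-1],[-0.171,0.017,0.05,0,0,0.145,-1],[-0.171,0.017,0.08,0,0,0.145,-1],[-0.171,0.017,0.083,0,0,0.145,-1],[-0.171,0.017,0.083,0,0,0.145,-1]]'
python3 - <<'E'
from h import *
o=ctrl.get_obs()
print(o['clock'],o['tool_pos'],o['orientation'],o['force'],o['opening'])
w=snapshot('wrist');cv2.imwrite('pics/w13.png',w['image'])
E
```

```text
clock: 23.75
tool_pos: [0.4597, -0.1475, 0.1253]
orientation: [180.0, 0.1, 180.0]
force: [0.3, -0.1, -0.7]
opening: 0.0274
clock: 24.88
tool_pos: [0.6301, -0.131, 0.0416]
orientation: [-180.0, -0.0, 171.7]
force: [1.1, -0.6, -0.5]
opening: 0.0271
24.875 [ 0.63010322 -0.13096096  0.0416332 ] [-1.79988923e+02 -8.74414018e-03  1.71694068e+02] [ 1.14079117 -0.56467454 -0.50446062] 0.027134236623734303
```

View pics/w13.png

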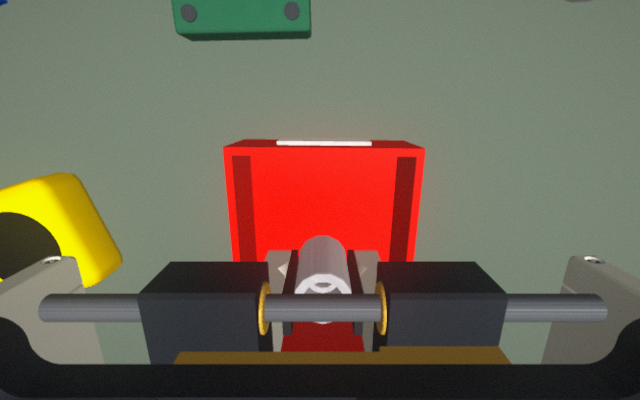

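The sleeve is inside the red bin, centred and square (sleeve at px 322, walls at 230 and 420). Lowering and releasing.

```bash
python3 -m pendant '[[0,0,0.012,0,0,0,-1],[0,0,0.021,0,0,0,-1],[0,0,0.0235,0,0,0,-1],[0,0,0.0235,0,0,0,-1],[0,0,0.0235,0,0,0,-0.2],[0,0,0.0235,0,0,0,-0.15],[0,0,0.0235,0,0,0,-0.15],[0,0,0.01,0,0,0,-0.15],[0,0,-0.02,0,0,0,-0.15],[0,0,-0.07,0,0,0,0],[0,0,-0.12,0,0,0,0],[0,0,-0.17,0,0,0,0]]'
python3 -m pendant '[[0.05,-0.03,-0.02,0,0,0,0],[0.1,-0.06,-0.02,0,0,0,0],[0.12,-0.1,-0.02,0,0,0,0],[0.12,-0.1,-0.02,0,0,0,0],[0.12,-0.1,-0.02,0,0,0,0]]'
python3 - <<'E'
from h import *
o=ctrl.get_obs()
print(o['clock'],o['tool_pos'],o['force'],o['opening'])
w=snapshot('wrist');cv2.imwrite('pics/w14.png',w['image'])
cv2.imwrite('pics/s14.png',snapshot('scene')['image']);cv2.imwrite('pics/t14.png',snapshot('top')['image'])
E
```

```text
clock: 26.42
tool_pos: [0.6299, -0.131, 0.2144]
orientation: [180.0, 0.1, 171.7]
force: [1.0, 0.6, 0.3]
opening: 0.0437
clock: 27.05
tool_pos: [0.4971, -0.2126, 0.2323]
orientation: [180.0, 0.1, 171.6]
force: [1.4, -0.1, 0.4]
opening: 0.044
27.05 [ 0.49713246 -0.21262666  0.23234346] [ 1.41295269 -0.14123098  0.39966953] 0.04398928082860138
```

View pics/w14.png

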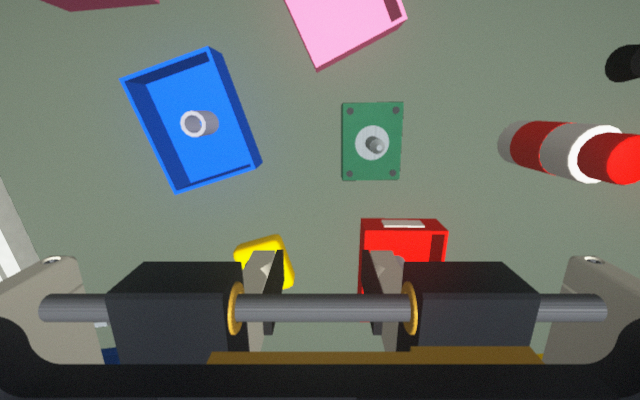

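View pics/s14.png

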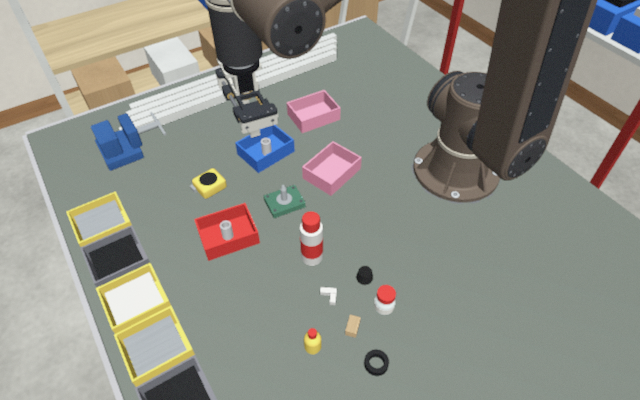

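View pics/t14.png

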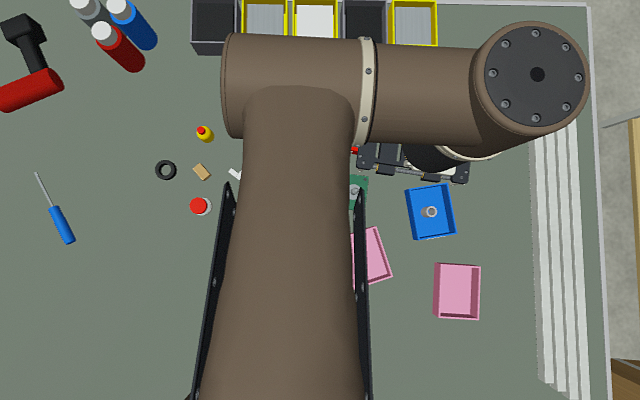

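Both sleeves are standing in their bins: scene view (266,146) blue, (226,229) red. Everything else is where it was in the first pictures, and the gripper is clear and open.

```bash
python3 -c "
from plant import ctrl
print(ctrl.close_job())"
```

```text
the job is handed in; nothing more can be done
None
```

Both sleeves are gauged and in their bins, and the job was handed in after about 27 s of the 67 s allowed.

- **First sleeve** (at about x 0.607, y 0.137): it went fully home on the gauge block with no resistance, so it stands in the blue bin.
- **Second sleeve** (at about x 0.424, y 0.318): it stopped about 23 mm above the block at roughly 7 N. It stayed up when I opened the jaws, and a crimp shows in its bore, so it stands in the red bin.

The last pictures showed both sleeves upright inside the right bins. Everything else I could see was in place, and the gripper was open and well clear. In the last top view the arm hid the red bin and part of the bench, so for those I relied on the scene view. None of my checks failed. The measured positions differed by up to about 5 mm between the first top view and the close wrist view, and I used the wrist view.

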